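# Set the dough sheeter's second roller slide and engage its drive

### The arm

A 6-joint arm with a two-finger parallel gripper is mounted at the origin on the work surface. World frame = base frame: x ahead of the robot, y to its left, z up, the work surface at z = 0. Lengths are in m, angles in rad, forces in N, time in s.
With the tool pointing down it reaches from about 0.325 to 0.775 m from the base axis. Payload 9.3 kg.
Tool frame: the origin (TCP) lies on the front face of the gripper's body, between the roots of the fingers; the fingertips stand 73 mm ahead of it and the grasp point (between the pads) lies 54 mm ahead of it; z points along the fingers, y is the line along which they close (so a half turn about z gives the same grasp; the last joint's range is limited). The gripper opens to 85 mm and grips with 20 to 120 N. Pads are 22 mm wide; open, the fingers measure 114 mm over their backs; the gripper's body (76 mm by 85 mm) begins 54 mm behind the grasp point. The pads swing forward as they close: fully open they stand 13 mm farther back than shut.
Start: joints at [-1.348, 0.259, 0.021, 1.334, 0, 1.418], TCP at [0.202, -0.512, 0.304] pointing down, gripper open.
Joint ranges: [-3.04, 3.04], [-0.91, 1.82], [-1.04, 1.36], [-1.92, 1.95], [-1.52, 1.45], [-3.14, 3.14]. Speed limits (rad/s): [2.22, 2.22, 2.79, 3.14, 3.14, 3.14].

### API

Orientations are given as a unit quaternion [x, y, z, w].
In Python, from rig import * gives the robot as it stands. The module is installed in compiled form; this text tells all that it offers.
- The arm moves only by the shell command python3 -m jog 'ROWS' [OPENING] [FORCE]. ROWS is JSON, a list of rows, each a list of 4 numbers: the shift along the tool's x, y, z in mm, then the turn about the tool's z in degrees. A call has 1 to 10 rows; each row is the pose to reach, as a shift and turn from the pose commanded when the call began, along the tool's axes at that moment; what a row does not reach only later rows make up. A row lasts 1/12 s, in which the tool goes at most 41.7 mm and 7.16 degrees, less where a joint would pass 70% of its speed; a pose out of reach is approached as far as the arm can. A call with a gripper value outside its range is refused whole. OPENING is the closure, from 0 (fully open) to 1 (shut), set as the call begins (- or left out, the last holds). The fingers move at their own pace and stop on an object; FORCE is the grip in N (left out, the last holds). Time passes only in rows, so rows that repeat a pose let the fingers close. It gives the time, the measured TCP pose, the force, the opening and the grip force at its end, in the units of the state.
- read_state(): the state, without advancing time (a new reading comes with each control period).
- capture(name): name is "scene" or "top"; returns a dict with "image" (480x640x3 uint8, red, green, blue), "range_z" (480x640 float32, m along the optical axis (not along the pixel's ray), 0 where there is no reading), "K" (3x3 intrinsics, pixels), "D" ([k1, k2, p1, p2, k3] as OpenCV has them; the pictures are not rectified), "extrinsics" (4x4, takes a point from camera to world coordinates). Camera axes: x right, y down, z forward; pixel columns grow to the right and rows downward; lengths in m; the calibration is good to about 2 mm. A picture is of the moment at which its call begins.
- finish_job(): hands the job in; it is judged then, once.
The state is a dict: "t": time; "joint_positions": joint angles; "joint_velocities": joint speeds; "joint_efforts": joint torques, N m; "ee_pos": TCP position; "tcp_rot": TCP orientation; "contact_force": force on the tool from outside, world axes, zero at the start; "wrist_torque": the same for the moment, N m; "width": opening from 0.0 (shut) to 1.0 (fully open); "grip_force": force on a finger pad.
Only numpy, scipy, OpenCV 4.12 (cv2) and the standard library are available. Lean on these libraries where they do the work, as an engineer would, in place of code of your own. Each camera call takes 0.05 s, during which the arm holds its last target. There are 200 camera calls.

### The job

Get the dough sheeter ready: first take the bench scraper off its deck and lay it flat inside the shallow baking tray. Then lift the gap slide on the robot's left out of its parking recess and drop it fully into the notch level with that of the right-hand slide, which is already set. Last, turn the drive's T-handle until its dogs face the gaps between the collar's teeth, push it down fully home and let go, leaving everything else where it stands.

Things in the scene. Friction and masses are not known exactly. Their poses are not given: they have to be found in the camera images.
- machine: Dough sheeter, fixed: a grey box 270 (x) x 460 (y) x 140 mm high with a flat white deck. Origin: centre of its underside; x points away from the robot to the rollers, y left, z up; deck at z = 140 mm. Two slots along x in the deck, 50 x 200 mm, at y = +150 (gap slide) and y = -170 mm (reference slide). Rollers reach 52 mm beyond the far side, no higher than the deck.
- gap_rack (a point): Middle of the gap slide's slot at deck level, fixed, axes as the machine's. A toothed rack lies in the slot just below the deck (the reference slot has the same): a long parking recess around x = -60 mm from this point (x from -82 to -38 mm), then four notches at x = -15, 15, 45 and 75 mm. Teeth have roof-shaped tops: a slide let go within about 10 mm of a notch falls into it.
- gap_knob (a point): Middle of the grip of the gap slide (left), the one to move: upright black round knob, 28 mm diameter, 48 mm tall, on a steel saddle. Seated, this point is 44 mm above the deck, the knob's foot 20 and its top 68 mm above it; saddle 22 x 42 mm, 10 mm above the deck. Captive: moves only along its track and up and down. Starts in the long recess. Axes as the machine's.
- gap_lift (a joint): Height of the gap slide above its seat, m: 0 = fully down in a notch, 0.045 = top stop. It must be lifted above 0.028 to pass over the teeth. No spring; it falls under its own weight (about 250 g).
- gap_along (a joint): Position of the gap slide along its track, m, measured from the middle of the parking recess: 0 is x = -60 mm in the machine's frame, the four notches are at 0.045, 0.075, 0.105 and 0.135; stops at -0.018 and 0.138; slides freely when lifted.
- ref_knob (a point): Middle of the knob of the right-hand slide (y = -170 mm), same shape as the gap slide, already set and locked in one of the four notches of its slot (x = -15, 15, 45 or 75 mm in the machine's frame): the wanted notch. The other three notches of that slot hold low square steel plugs, 22 x 42 x 8 mm. Axes as the machine's.
- drive_handle (a point): Middle of the grip of the drive's T-handle: black bar 90 x 20 mm, 35 mm tall, at x = 0, y = -20 mm in the machine's frame; this point's x axis runs along the 90 mm. Home, this point is 62.5 mm above the deck, at the start about 20 mm higher. Below the bar: hub 57 mm across with three dogs 28 mm wide out to 44 mm radius, 40 to 57 mm below this point. Fixed collar: three teeth, 16 mm high.
- drive_turn (a joint): Angle of the T-handle, rad, anticlockwise from above; 0 = bar along the machine's x. The dogs mesh with the collar only at 0 or 2.094 (120 degrees), give or take 0.08; stops at -0.3 and 2.4. Turning takes about 0.06 N m; it stays where it is left.
- drive_push (a joint): Height of the T-handle above home, m: 0 = fully home and meshed, 0.016 = dogs on top of the teeth, about 0.02 at the start (free to turn), 0.023 = top stop. Takes about 5 N of push, does not fall of itself and stays where it is left.
- scraper: Bench scraper, 88 (x) x 120 (y) x 26 mm, about 170 g, lying on the deck over the gap slide's slot. Origin: on its underside; outline x from -40 to +48 mm. Wooden handle bar 26 x 120 x 26 mm at x = +22 to +48 mm, flat steel blade 3 mm thick from there to x = -40 mm; z up.
- scraper_handle (a point): Centre of the scraper's wooden handle bar, 13 mm above what it lies on; the bar runs 120 mm along y and is 26 mm wide along x.
- tray: Empty shallow dark steel baking tray on the bench, fixed, 260 (x) x 180 (y) x 40 mm high, walls and floor 4 mm. Origin: centre of its underside, z up.
- shaker: Aluminium sugar shaker standing on the deck, 56 mm across and 80 mm high, loose; origin at its foot. Leave it.
- cutter: Steel pastry cutter ring standing on the deck, 68 mm across and 35 mm high, loose; origin at its foot. Leave it.
- mug: White mug on the bench, 80 mm across, 90 mm high, loose; origin at its foot. Leave it.
- tin: Round tin on the bench, 80 mm across, 110 mm high, loose. Leave it.
There are look-alikes about, which are no part of the job. What is shaped like the scraper but purple is not meant.

How it is judged:
By the outcome, as a careful person would: the job done as asked, in the order asked, and still so for the second after the job is handed in, with the robot touching nothing.
It also fails if it takes over 67 s, if anything falls off the work surface, if the arm or the gripper's body presses on something with over 40 N, if the wrist force passes 120 N, or if a joint passes its speed limit or range.

## Working session

There is one attempt and no reset: what is moved stays moved. The work goes in short steps, Python scripts to look and compute and a shell command to move; the robot and the scene stay as the last step left them, time stands still between calls to the robot, and variables do not carry over. Pictures are saved under pics/ and viewed, at most 10 in all, crops included, and the job is handed in when it is done.

```bash
mkdir -p pics; cat > h.py <<'E'
from rig import *
import numpy as np, cv2
from scipy.spatial.transform import Rotation as R
def pts(c):
    """world xyz for each pixel from range"""
    h,w=c["range_z"].shape
    uv=np.stack(np.meshgrid(np.arange(w),np.arange(h)),-1).reshape(-1,1,2).astype(np.float64)
    n=cv2.undistortPoints(uv,c["K"],c["D"]).reshape(h,w,2)
    z=c["range_z"][...,None]
    p=np.concatenate([n*z,z],-1)
    E=c["extrinsics"]
    return p@E[:3,:3].T+E[:3,3]
def save(c,name): cv2.imwrite("pics/"+name,c["image"][...,::-1])
E
python3 - <<'E'
from h import *
import pickle
for n in("scene","top"):
    c=capture(n); save(c,n+"0.png"); pickle.dump(c,open(n+"0.pkl","wb"))
    print(n,c["extrinsics"].round(3).tolist(),c["K"].round(1).tolist())
s=read_state();print(s)
E
```

```text
scene [[0.806, 0.353, -0.475, 0.971], [0.592, -0.454, 0.666, -0.712], [0.019, -0.818, -0.575, 0.776], [0.0, 0.0, 0.0, 1.0]] [[454.8, 0.0, 322.0], [0.0, 454.8, 238.7], [0.0, 0.0, 1.0]]
top [[0.021, -0.997, 0.07, 0.347], [-1.0, -0.022, -0.019, 0.027], [0.02, -0.07, -0.997, 1.477], [0.0, 0.0, 0.0, 1.0]] [[610.8, 0.0, 309.5], [0.0, 610.8, 241.6], [0.0, 0.0, 1.0]]
{'t': 0.1, 'joint_positions': array([-1.34764882e+00,  2.59151591e-01,  2.08438165e-02,  1.33369607e+00,
       -5.41525341e-06,  1.41816688e+00]), 'joint_velocities': array([ 0.00042088, -0.00090974,  0.00191544,  0.00097347,  0.00011617,
       -0.00047033]), 'joint_efforts': array([ 6.76089723e-03, -5.56690514e+01,  3.45072985e+01,  1.15484832e-02,
       -8.77518482e-05, -1.14247726e-05]), 'ee_pos': array([ 0.20179131, -0.5114738 ,  0.30332046]), 'tcp_rot': array([ 9.82400646e-01,  1.86784917e-01, -2.39894535e-05, -6.03287279e-04]), 'contact_force': array([-0.88527346,  0.54443203,  0.17317792]), 'wrist_torque': array([0.07930412, 0.01530863, 0.04346854]), 'grip_force': 0.0, 'width': 0.9976911906984407}
```

View pics/top0.png

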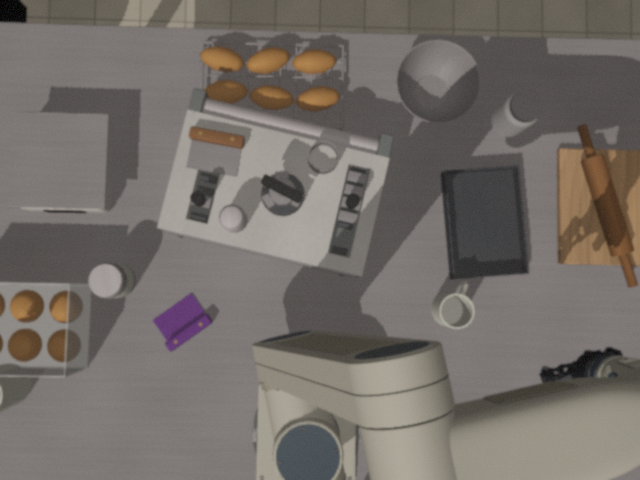

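View pics/scene0.png

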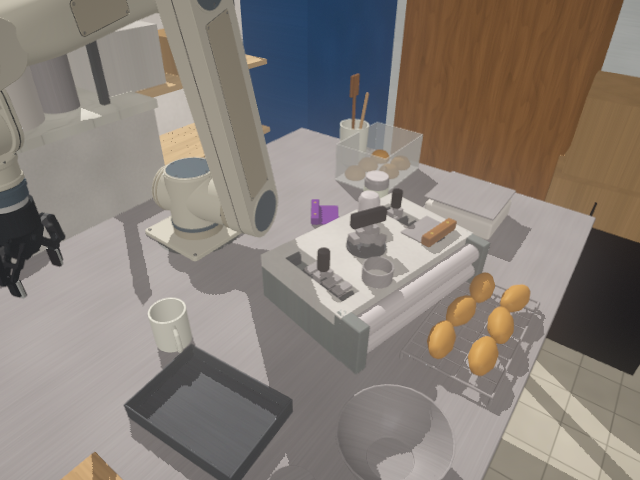

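The top view shows the machine at (275,185). The brown-handled scraper lies on its deck with the handle at (216,137). The gap knob is at (199,199), the shaker at (232,217), the T-handle at (283,188), the cutter at (323,157) and the reference knob at (352,201). The tray is at (485,221) and the mug at (455,310).
There are two scraper candidates: brown (216,137) on the deck, and purple (183,322) on the bench. The brown one is meant because it lies on the deck and isn't purple.

```bash
python3 - <<'E'
from h import *
import pickle
c=pickle.load(open("top0.pkl","rb")); P=pts(c); im=c["image"].astype(int); 
hsv=cv2.cvtColor(c["image"],cv2.COLOR_RGB2HSV)
print("deck z",P[230,280],P[170,260], "bench",P[400,150])
reg=np.zeros(P.shape[:2],bool); reg[85:290,140:410]=1
def rect(m,name,k=3):
    m=cv2.morphologyEx(m.astype(np.uint8),cv2.MORPH_OPEN,np.ones((k,k)))
    n,l,s,ce=cv2.connectedComponentsWithStats(m)
    for i in np.argsort(-s[1:,4])[:3]+1:
        if s[i,4]<15: continue
        q=P[l==i]; r=cv2.minAreaRect((q[:,:2]*1000).astype(np.float32))
        print(name,s[i,4],"px",ce[i].round(),"ctr",np.round(r[0],1),"size",np.round(r[1],1),"ang",round(r[2],1),"zmed",np.median(q[:,2]).round(4),"mean",q.mean(0).round(4))
rect(reg&(abs(P[...,2]-.14)<.012),"deck",5)
rect(reg&(P[...,2]>.128)&(P[...,2]<.30),"deck+",5)
dark=hsv[...,2]<70
rect(reg&(P[...,2]>.195)&(P[...,2]<.26)&dark,"tall dark",2)
rect(reg&(P[...,2]>.195)&(P[...,2]<.26)&~dark,"tall light",2)
rect(reg&(hsv[...,1]>100)&(hsv[...,0]<20)&(P[...,2]>.15),"scr handle",2)
t=np.zeros_like(reg); t[150:290,430:540]=1
rect(t&(P[...,2]>.025)&(P[...,2]<.06),"tray rim",1)
rect(t&(hsv[...,2]<75)&(P[...,2]<.06),"tray all",3)
t[:]=0;t[285:335,425:480]=1
rect(t&(P[...,2]>.07),"mug",2)
rect(reg&(P[...,2]>.165)&(P[...,2]<.182),"cutter z",1)
cv2.imwrite("pics/crop1.png",cv2.resize(c["image"][90:280,150:400,::-1],None,fx=3.1,fy=3.1,interpolation=cv2.INTER_CUBIC))
E
```

```text
deck z [0.46451755 0.06733083 0.14454701] [0.59717438 0.11492566 0.1382676 ] bench [ 0.06626005  0.36953285 -0.00433199]
deck 19245 px [272. 191.] ctr [573.8  77.6] size [460.1 322.5] ang 77.8 zmed 0.1414 mean [0.5502 0.088  0.1414]
deck 541 px [323. 157.] ctr [630.2 -22.9] size [55.  57.7] ang 19.0 zmed 0.1418 mean [ 0.6299 -0.0234  0.1418]
deck 148 px [346. 222.] ctr [484.5 -78. ] size [36.8 20.2] ang 81.6 zmed 0.1393 mean [ 0.485  -0.0782  0.1412]
deck+ 24202 px [274. 189.] ctr [573.8  77.6] size [460.1 322.5] ang 77.8 zmed 0.1421 mean [0.5534 0.0831 0.1484]
deck+ 109 px [208. 177.] ctr [579.8 229.1] size [32.8 15.5] ang 80.8 zmed 0.1356 mean [0.5791 0.2293 0.1357]
deck+ 100 px [197. 216.] ctr [491.9 249.5] size [31.6 16.2] ang 77.2 zmed 0.1354 mean [0.492  0.2496 0.1357]
tall dark 437 px [283. 189.] ctr [466.4  30.5] size [227.   75.5] ang 19.9 zmed 0.2407 mean [0.5397 0.06   0.2395]
tall dark 133 px [354. 201.] ctr [527.7 -94.8] size [23.5 42.5] ang 18.3 zmed 0.2089 mean [ 0.5244 -0.088   0.2033]
tall dark 130 px [198. 198.] ctr [434.  141.1] size [285.6  24. ] ang 47.8 zmed 0.2
[... 593 characters left out ...]
0.4209  0.0376]
tray rim 36 px [460. 285.] ctr [ 353.4 -359.3] size [ 9.2 25.1] ang 63.8 zmed 0.035 mean [ 0.3545 -0.3579  0.0366]
tray all 8535 px [484. 222.] ctr [ 509.8 -424.8] size [269.  199.4] ang 5.7 zmed 0.0066 mean [ 0.5083 -0.4221  0.0102]
mug 377 px [458. 309.] ctr [ 295.3 -347.8] size [102.3 105.5] ang 17.2 zmed 0.0854 mean [ 0.2979 -0.3447  0.0652]
cutter z 478 px [216. 136.] ctr [663.3 210.2] size [117.3  26.1] ang 81.0 zmed 0.1675 mean [0.6633 0.2109 0.1678]
cutter z 185 px [323. 156.] ctr [624.3 -22.4] size [67. 65.] ang 1.4 zmed 0.1751 mean [ 0.6251 -0.0216  0.1744]
cutter z 26 px [240. 226.] ctr [469.5 152.4] size [12.8 46.9] ang 43.9 zmed 0.1713 mean [0.4685 0.1512 0.172 ]
```

View pics/crop1.png

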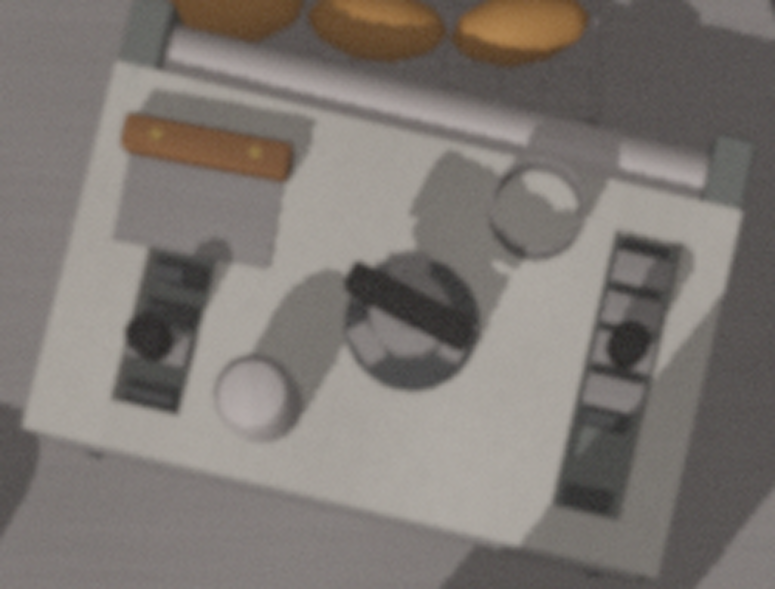

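The crop confirms the brown-handled scraper at crop (207,147), lying over the gap slot on the deck. The reference knob at crop (630,343) has two plugs beyond it and one nearer, so it sits in the notch at x = +15. The machine fits 460 x 322 mm with a yaw of -12.2° and its centre near (0.548, 0.083).

```bash
cat >> h.py <<'E'
def go(x,y,z,ang=None):
    """print shift in tool axes mm and turn deg to reach world TCP xyz with tool-x heading ang (deg)"""
    s=read_state(); Rt=R.from_quat(s["tcp_rot"]).as_matrix()
    d=Rt.T@(np.array([x,y,z])-s["ee_pos"])*1000
    h=np.degrees(np.arctan2(Rt[1,0],Rt[0,0]))
    print("t",round(s["t"],2),"at",s["ee_pos"].round(4),"head",h.round(1),"w",round(s["width"],3),"F",s["contact_force"].round(1),"-> row",d.round(1),"turn",None if ang is None else round(-((ang-h+180)%360-180),1))
yaw=np.radians(-12.2); mx=np.array([np.cos(yaw),np.sin(yaw)]); my=np.array([-mx[1],mx[0]]); mc=np.array([.5484,.0831])
def mach(x,y): return mc+mx*x/1000+my*y/1000
E
python3 - <<'E'
from h import *
import pickle
c=pickle.load(open("top0.pkl","rb")); P=pts(c)
for n,(u,v,w,lo,hi) in dict(ref=(352,201,12,.2,.216),gap=(199,198,12,.2,.216),bar=(283,188,24,.23,.25),shaker=(232,217,16,.205,.228)).items():
    q=P[v-w:v+w,u-w:u+w].reshape(-1,3); q=q[(q[:,2]>lo)&(q[:,2]<hi)]
    r=cv2.minAreaRect((q[:,:2]*1000).astype(np.float32)); d=np.median(q,0)
    e=d[:2]-mc; print(n,len(q),d.round(4),"rect",np.round(r[0],1),np.round(r[1],1),round(r[2],1),"in machine",(1000*e@mx).round(1),(1000*e@my).round(1))
go(.663,.210,.36,81)
E
```

```text
ref 137 [ 0.5268 -0.0856  0.2093] rect [526.6 -85.8] [25.3 26.3] 47.0 in machine 14.6 -169.5
gap 141 [0.5241 0.2407 0.2083] rect [523.8 240.9] [26.5 26.1] 13.6 in machine -57.1 148.9
bar 446 [0.5429 0.0643 0.241 ] rect [543.6  63.7] [90.1 20.6] 63.8 in machine -1.4 -19.6
shaker 487 [0.4832 0.1656 0.2162] rect [484.2 166.1] [52.3 50.3] 14.3 in machine -81.2 66.9
t 0.1 at [ 0.2018 -0.5115  0.3033] head 21.5 w 0.998 F [-0.9  0.5  0.2] -> row [ 693.8 -501.9  -56. ] turn -59.5
```

```bash
python3 -m jog '[[0,0,-30,0],[0,0,-57,0]]' 0 60
```

```text
t: 0.27
ee_pos: [0.2017, -0.511, 0.3603]
tcp_rot: [0.982, 0.187, -0.0, -0.002]
contact_force: [0.2, -0.7, 0.2]
width: 1.002
grip_force: 0.0
```

```bash
python3 -m jog '[[32,-23,0,-3],[64,-46,0,-6],[96,-69,0,-9],[128,-92,0,-12],[160,-115,0,-15],[192,-139,0,-18],[224,-162,0,-21],[256,-185,0,-24],[288,-208,0,-27],[320,-231,0,-30]]' | head -3; python3 -c "
from h import *
go(.663,.210,.36,81)"
```

```text
t: 1.1
ee_pos: [0.4152, -0.1774, 0.3608]
tcp_rot: [0.9, 0.436, -0.0, -0.0]
t 1.1 at [ 0.4152 -0.1774  0.3608] head 51.7 w 0.997 F [ 0.5 -0.8  0.1] -> row [457.5 -45.9   0.8] turn -29.3
```

```bash
python3 -m jog '[[40,-4,0,-3],[80,-8,0,-6],[120,-12,0,-9],[160,-16,0,-12],[200,-20,0,-15],[240,-24,0,-18],[280,-28,0,-21],[320,-32,0,-24],[360,-36,0,-27],[400,-40,0,-29]]' | head -2;python3 -m jog '[[30,28,0,0],[30,28,0,0],[30,28,0,0]]' | head -2; python3 -c "
from h import *
go(.663,.210,.3,81)"
```

```text
t: 1.93
ee_pos: [0.6329, 0.1608, 0.3605]
t: 2.18
ee_pos: [0.6663, 0.1854, 0.3575]
t 2.18 at [0.6663 0.1854 0.3575] head 80.7 w 0.999 F [-0.4  0.2 -0.1] -> row [23.8 -7.  57.5] turn -0.3
```

```bash
python3 -m jog '[[8,-3,20,0],[16,-5,40,0],[24,-7,57,0],[24,-7,80,0],[24,-7,90,0],[24,-7,90,0]]' | head -2; python3 - <<'E'
from h import *
c=capture("scene");save(c,"s1.png")
go(.663,.210,.218,81)
E
```

```text
t: 2.68
ee_pos: [0.6606, 0.2076, 0.269]
t 2.73 at [0.6611 0.2077 0.2708] head 80.5 w 0.996 F [0.1 0.1 0.7] -> row [ 2.6  1.5 52.8] turn -0.5
```

View pics/s1.png

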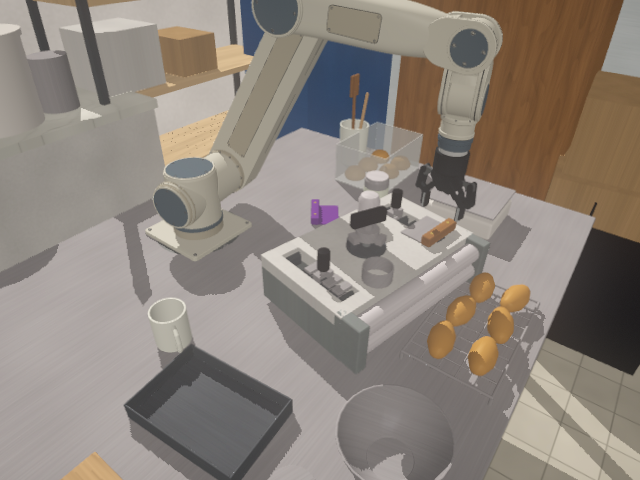

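The open fingers, at (425,185) and (463,208), hang above the scraper handle at (438,233) and straddle its width. I'll descend and close.

```bash
python3 -m jog '[[3,1,20,0],[3,1,38,0],[3,1,46,0],[3,1,50,0],[3,1,51,0],[3,1,51,0]]'; python3 -m jog '[[0,0,0,0],[0,0,0,0],[0,0,0,0],[0,0,0,0],[0,0,0,0],[0,0,0,0],[0,0,0,0]]' 1 60
```

```text
t: 3.23
ee_pos: [0.6636, 0.2112, 0.221]
tcp_rot: [0.763, 0.646, 0.001, 0.0]
contact_force: [-0.3, 0.2, 0.0]
width: 1.001
grip_force: 0.0
t: 3.82
ee_pos: [0.6635, 0.2114, 0.2205]
tcp_rot: [0.763, 0.646, 0.0, 0.0]
contact_force: [0.2, 0.3, 4.7]
width: 0.291
grip_force: 60.6
```

```bash
python3 -m jog '[[0,0,-10,0],[0,0,-30,0],[0,0,-55,0],[0,0,-85,0],[0,0,-110,0],[0,0,-125,0],[0,0,-125,0]]'; python3 -c "
from h import *
go(.537,-.414,.345,95.4)"
```

```text
t: 4.4
ee_pos: [0.6636, 0.2115, 0.349]
tcp_rot: [0.763, 0.646, 0.002, 0.001]
contact_force: [0.8, 0.2, -1.1]
width: 0.289
grip_force: 59.9
t 4.4 at [0.6636 0.2115 0.349 ] head 80.5 w 0.289 F [ 0.8  0.2 -1.1] -> row [-637.8  -22.     2.7] turn -14.9
```

```bash
python3 -m jog '[[-15,0,0,-1],[-45,-1,0,-1],[-80,-2,0,-2],[-115,-4,0,-3],[-150,-5,0,-4],[-185,-6,0,-5],[-220,-7,0,-6],[-255,-9,0,-7],[-290,-10,0,-8],[-325,-11,0,-8]]'|head -2;  python3 -c "
from h import *
go(.537,-.414,.345,95.4)"
```

```text
t: 5.23
ee_pos: [0.598, -0.1088, 0.3436]
t 5.23 at [ 0.598  -0.1088  0.3436] head 88.6 w 0.293 F [ 0.5  0.1 -1.6] -> row [-306.6  -53.5   -1.5] turn -6.8
```

```bash
python3 -m jog '[[-35,-6,0,-1],[-70,-12,0,-2],[-105,-18,0,-3],[-140,-24,0,-4],[-175,-30,0,-5],[-210,-36,0,-6],[-245,-42,0,-7],[-275,-48,0,-7],[-295,-52,0,-7],[-305,-53,0,-7]]'|head -2; python3 -m jog '[[0,0,20,0],[0,0,50,0],[0,0,80,0],[0,0,110,0],[0,0,140,0],[0,0,160,0],[0,0,170,0],[0,0,170,0]]' | head -2; python3 - <<'E'
from h import *
c=capture("scene");save(c,"s2.png")
go(.537,-.414,.0845,95.4)
E
```

```text
t: 6.07
ee_pos: [0.5369, -0.4136, 0.3428]
t: 6.73
ee_pos: [0.5376, -0.4095, 0.1719]
t 6.78 at [ 0.5382 -0.4102  0.1741] head 95.6 w 0.291 F [ 0.2 -0.9 -1.8] -> row [-3.9 -1.4 89.6] turn 0.2
```

View pics/s2.png

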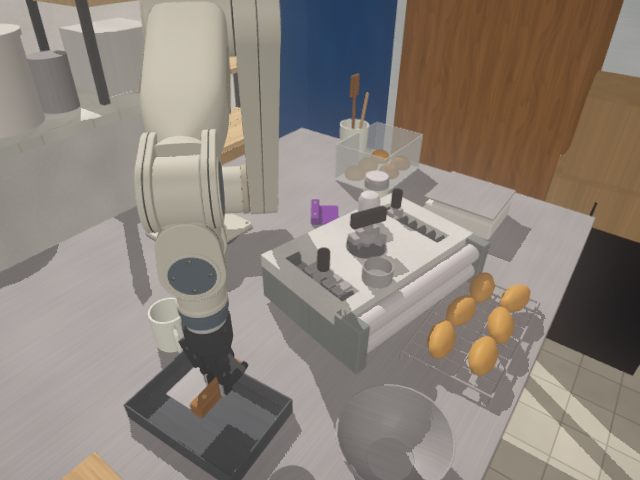

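The scraper is held level at (205,395), above and inside the tray's outline. I'll lower it and release.

```bash
python3 -m jog '[[-3,-1,25,0],[-3,-1,50,0],[-3,-1,68,0],[-3,-1,78,0],[-3,-1,84,0],[-3,-1,87,0],[-3,-1,88,0],[-3,-1,88,0]]'; python3 -m jog '[[0,0,0,0],[0,0,0,0],[0,0,0,0],[0,0,0,0]]' 0; python3 -m jog '[[0,0,-15,0],[0,0,-45,0],[0,0,-85,0],[0,0,-125,0],[0,0,-165,0],[0,0,-200,0],[0,0,-235,0],[0,0,-260,0]]'; python3 -c "
from h import *
p=mach(-58,150);go(*p,.345,80)"
```

```text
t: 7.45
ee_pos: [0.538, -0.4144, 0.088]
tcp_rot: [0.672, 0.74, -0.0, 0.001]
contact_force: [-0.1, -0.4, -2.0]
width: 0.285
grip_force: 59.7
t: 7.78
ee_pos: [0.5377, -0.4142, 0.0875]
tcp_rot: [0.672, 0.74, -0.0, 0.001]
contact_force: [0.6, 0.0, 0.3]
width: 0.842
grip_force: 0.0
t: 8.45
ee_pos: [0.5373, -0.4138, 0.351]
tcp_rot: [0.672, 0.74, -0.0, 0.002]
contact_force: [0.7, -0.4, 0.6]
width: 0.995
grip_force: 0.0
t 8.45 at [ 0.5373 -0.4138  0.351 ] head 95.5 w 0.995 F [ 0.7 -0.4  0.6] -> row [654.1  49.4   4.2] turn 15.5
```

```bash
python3 -m jog '[[40,3,0,1],[80,6,0,2],[120,9,0,3],[160,12,0,4],[200,15,0,5],[240,18,0,6],[280,21,0,7],[320,24,0,8],[360,27,0,9],[400,30,0,10]]'|head -2;python3 - <<'E'
from h import *
p=mach(-58,150);go(*p,.345,80)
c=capture("scene"); save(c,"s3.png")
E
```

```text
t: 9.28
ee_pos: [0.5282, -0.0111, 0.3474]
t 9.28 at [ 0.5282 -0.0111  0.3474] head 85.5 w 0.998 F [ 1.4  0.  -0.1] -> row [251.9 -24.8   2.3] turn 5.5
```

```bash
python3 -m jog '[[40,-4,0,1],[80,-8,0,2],[120,-12,0,3],[160,-16,0,4],[200,-20,0,5],[230,-23,0,5],[245,-25,0,5],[252,-25,0,5],[252,-25,0,5]]'|head -2;python3 - <<'E'
from h import *
p=mach(-57.5,149.5);go(*p,.237,80)
# check scraper in tray, knob, from top
c=capture("top"); P=pts(c); hsv=cv2.cvtColor(c["image"],cv2.COLOR_RGB2HSV)
m=(hsv[...,1]>100)&(hsv[...,0]<20)&(P[...,2]<.06); m[:150]=0;m[290:]=0;m[:,:440]=0;m[:,530:]=0
q=P[m]; print(len(q),np.median(q,0).round(4)); print([np.round(v,1) for v in cv2.minAreaRect((q[:,:2]*1000).astype(np.float32))])
cv2.imwrite("pics/t1.png",cv2.resize(c["image"][90:330,150:550,::-1],None,fx=2,fy=2))
E
```

```text
t: 10.08
ee_pos: [0.5234, 0.2413, 0.3469]
t 10.08 at [0.5234 0.2413 0.3469] head 80.6 w 1.002 F [-0.1 -1.3  0.4] -> row [1.000e-01 4.000e-01 1.099e+02] turn 0.6
527 [ 0.5372 -0.4125  0.0315]
[array([ 538.4, -418.9]), array([ 25.8, 128.2]), np.float64(5.7)]
```

View pics/t1.png

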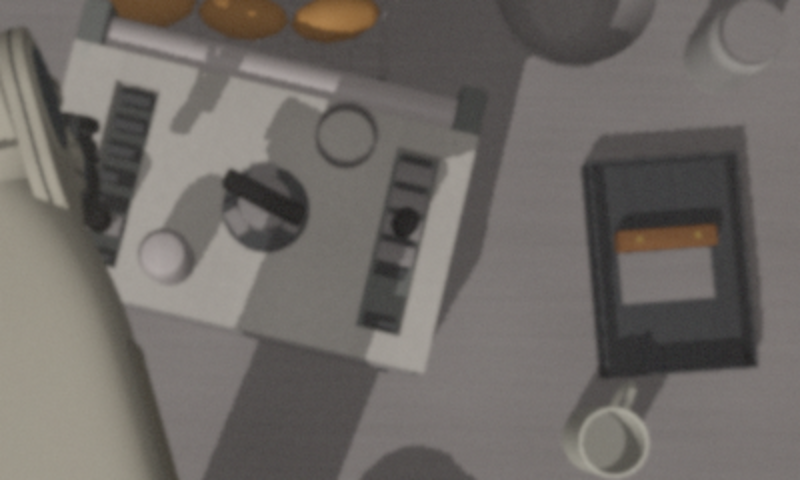

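The scraper lies flat and well inside the tray: handle at crop (667,238), blade at (667,275). The fingers are over the gap knob at crop (95,215). I'll descend and grip it.

```bash
python3 -m jog '[[0,0,30,0],[0,0,60,0],[0,0,85,0],[0,0,100,0],[0,0,107,0],[0,0,110,0],[0,0,110,0]]'; python3 -m jog '[[0,0,0,0],[0,0,0,0],[0,0,0,0],[0,0,0,0],[0,0,0,0],[0,0,0,0]]' 1 50;python3 -m jog '[[0,0,-6,0],[0,0,-14,0],[0,0,-22,0],[0,0,-30,0],[0,0,-36,0],[0,0,-38,0],[0,0,-38,0]]';python3 -c "
from h import *
s=read_state()['ee_pos'];e=s[:2]-mc;print(e@mx,e@my)
p=mach(15,150);go(*p,s[2])"
```

```text
t: 10.72
ee_pos: [0.5239, 0.2393, 0.2372]
tcp_rot: [0.763, 0.646, 0.0, 0.0]
contact_force: [0.8, 0.1, 0.4]
width: 0.998
grip_force: 0.0
t: 11.22
ee_pos: [0.5237, 0.2403, 0.2375]
tcp_rot: [0.763, 0.646, 0.001, 0.0]
contact_force: [-0.9, 0.1, 3.9]
width: 0.314
grip_force: 49.0
t: 11.8
ee_pos: [0.5237, 0.2402, 0.2756]
tcp_rot: [0.763, 0.646, 0.0, 0.0]
contact_force: [0.2, 1.3, -1.4]
width: 0.319
grip_force: 49.4
-0.05735925371896733 0.14833194712206382
t 11.8 at [0.5237 0.2402 0.2756] head 80.5 w 0.319 F [ 0.2  1.3 -1.4] -> row [-1.8 72.4  0.1] turn None
```

```bash
python3 -m jog '[[0,8,0,0],[-1,20,0,0],[-1,32,0,0],[-2,44,0,0],[-3,56,0,0],[-3,66,0,0],[-3,71,0,0],[-3,72.5,0,0],[-3,72.5,0,0]]';python3 - <<'E'
from h import *
s=read_state()['ee_pos'];e=s[:2]-mc;print(e@mx,e@my)
c=capture("scene"); P=pts(c); cv2.imwrite("pics/s4.png",cv2.resize(c["image"][150:330,260:500,::-1],None,fx=3,fy=3))
E
```

```text
t: 12.55
ee_pos: [0.5949, 0.2249, 0.2743]
tcp_rot: [0.763, 0.646, -0.001, -0.0]
contact_force: [0.4, -0.1, -2.0]
width: 0.316
grip_force: 49.6
0.015455824873138162 0.1484691579663673
```

View pics/s4.png

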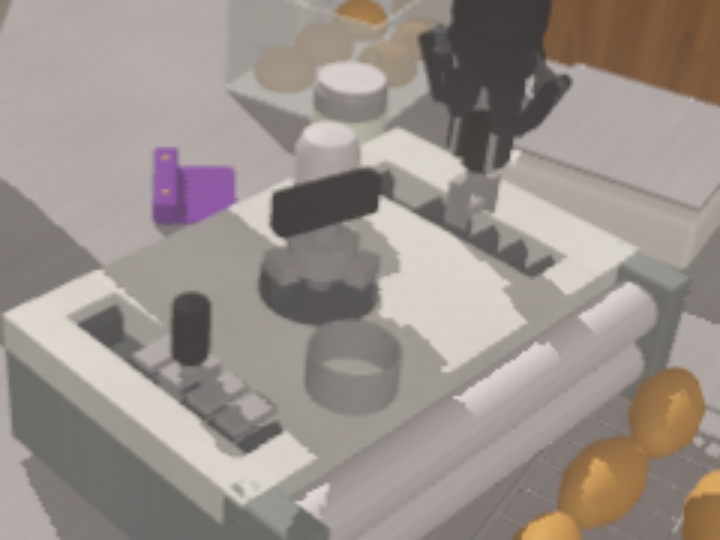

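The slide is gripped and lifted at crop (480,190), and its x agrees with the reference notch at +15. I'll lower it, release and retreat.

```bash
python3 -m jog '[[0,0,8,0],[0,0,18,0],[0,0,28,0],[0,0,34,0],[0,0,37,0],[0,0,38,0],[0,0,38,0]]'; python3 -m jog '[[0,0,0,0],[0,0,0,0],[0,0,0,0],[0,0,0,0],[0,0,0,0]]' 0; python3 -m jog '[[0,0,-20,0],[0,0,-50,0],[0,0,-90,0],[0,0,-110,0],[0,0,-110,0]]'; python3 - <<'E'
from h import *
p=mach(0,-20);go(.5435,.0635,.345,63.6)
E
```

```text
t: 13.18
ee_pos: [0.5947, 0.225, 0.2375]
tcp_rot: [0.763, 0.646, 0.0, 0.001]
contact_force: [-0.7, -4.3, 2.9]
width: 0.311
grip_force: 50.2
t: 13.6
ee_pos: [0.5946, 0.2255, 0.2367]
tcp_rot: [0.763, 0.646, 0.0, -0.0]
contact_force: [-0.2, 0.5, 0.7]
width: 0.987
grip_force: 0.0
t: 14.02
ee_pos: [0.5952, 0.2256, 0.3522]
tcp_rot: [0.763, 0.646, 0.004, 0.002]
contact_force: [-0.6, -0.1, 0.2]
width: 0.998
grip_force: 0.0
t 14.02 at [0.5952 0.2256 0.3522] head 80.5 w 0.998 F [-0.6 -0.1  0.2] -> row [-168.4  -24.4    6.5] turn 16.9
```

```bash
python3 -m jog '[[-35,-5,0,3],[-70,-10,0,6],[-105,-15,0,10],[-135,-20,0,13],[-155,-23,0,17],[-168,-24,0,17],[-168,-24,0,17]]'|head -2; python3 - <<'E'
from h import *
go(.5435,.0635,.28,63.6)
c=capture("scene"); P=pts(c)
# gap knob top height/pos: dark points near expected
p=mach(15,150); hs=cv2.cvtColor(c["image"],cv2.COLOR_RGB2HSV)
for n,p in(("gap",mach(15,150)),("ref",mach(15,-170))):
    m=(np.hypot(P[...,0]-p[0],P[...,1]-p[1])<.03)&(P[...,2]>.165)&(P[...,2]<.3)&(hs[...,2]<80)
    q=P[m]; e=q[:,:2]-mc; print(n,len(q),"top",np.percentile(q[:,2],[50,90,97]).round(4),"mach xy",np.median(e@mx).round(4),np.median(e@my).round(4))
cv2.imwrite("pics/s5.png",cv2.resize(c["image"][150:330,260:500,::-1],None,fx=3,fy=3))
E
```

```text
t: 14.6
ee_pos: [0.5428, 0.0617, 0.3469]
t 14.6 at [0.5428 0.0617 0.3469] head 63.5 w 1.0 F [-0.1  0.7 -0.4] -> row [ 1.9 -0.2 66.9] turn -0.1
gap 166 top [0.1914 0.2074 0.2087] mach xy 0.022 0.1414
ref 240 top [0.1931 0.2072 0.208 ] mach xy 0.024 -0.1756
```

View pics/s5.png

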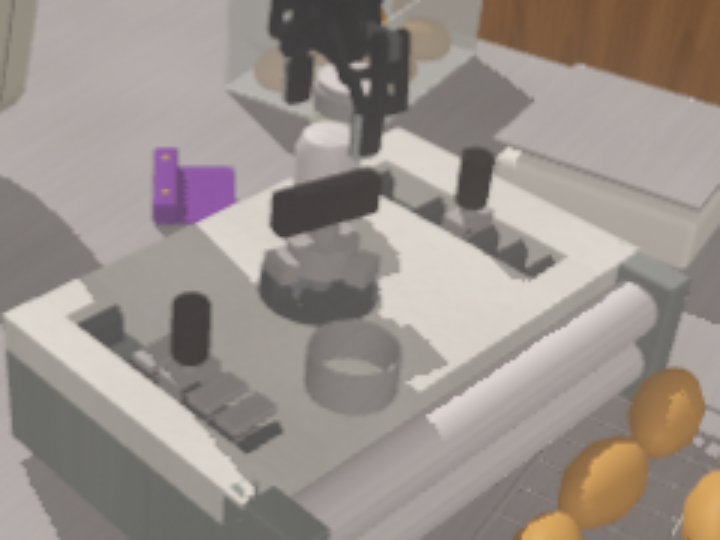

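The gap slide is seated at crop (475,180): its top is 0.2087 m against 0.208 m for the reference knob, and both have the same x. The fingers straddle the T-bar at crop (325,200). I'll descend and grip it.

```bash
python3 -m jog '[[2,0,20,0],[2,0,40,0],[2,0,55,0],[2,0,64,0],[2,0,68,0],[2,0,69,0],[2,0,69,0]]'; python3 -m jog '[[0,0,0,0],[0,0,0,0],[0,0,0,0],[0,0,0,0],[0,0,0,0],[0,0,0,0],[0,0,0,0]]' 1 60; python3 -c "
from h import *
go(.5435,.0635,.278,107.8)"
```

```text
t: 15.23
ee_pos: [0.5445, 0.0658, 0.2782]
tcp_rot: [0.85, 0.527, 0.0, 0.0]
contact_force: [0.3, 0.0, -0.1]
width: 1.002
grip_force: 0.0
t: 15.82
ee_pos: [0.5442, 0.0652, 0.2782]
tcp_rot: [0.85, 0.526, 0.0, 0.0]
contact_force: [-0.0, -1.2, 2.1]
width: 0.225
grip_force: 126.6
t 15.82 at [0.5442 0.0652 0.2782] head 63.5 w 0.225 F [-0.  -1.2  2.1] -> row [-1.9  0.1  0.2] turn -44.3
```

```bash
python3 -m jog '[[0,0,0,-4],[0,0,0,-10],[0,0,0,-16],[0,0,0,-22],[0,0,0,-28],[0,0,0,-34],[0,0,0,-40],[0,0,0,-44],[0,0,0,-44.3],[0,0,0,-44.3]]'; python3 - <<'E'
from h import *
go(.5435,.0635,.278,107.8); print(read_state()["wrist_torque"].round(2))
c=capture("scene"); cv2.imwrite("pics/s6.png",cv2.resize(c["image"][180:280,320:440,::-1],None,fx=5,fy=5))
E
```

```text
t: 16.65
ee_pos: [0.5441, 0.0653, 0.2782]
tcp_rot: [0.59, 0.808, 0.0, 0.0]
contact_force: [-1.4, -1.1, 3.7]
width: 0.224
grip_force: 127.2
t 16.65 at [0.5441 0.0653 0.2782] head 107.7 w 0.224 F [-1.4 -1.1  3.7] -> row [-1.5 -1.1  0.2] turn -0.1
[-0.2   0.3   0.02]
```

View pics/s6.png

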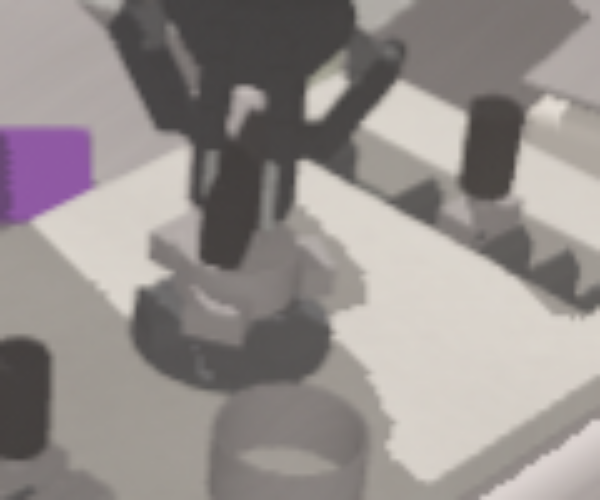

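The bar has turned with the gripper. Its dogs, at crop (175,245) and (315,260), stand either side of the collar's front tooth at (210,310), so they face the gaps. I'll push down while watching the force.

```bash
python3 -m jog '[[0,0,2,0],[0,0,4,0],[0,0,6,0],[0,0,8,0],[0,0,9,0],[0,0,9,0]]';python3 -m jog '[[0,0,2,0],[0,0,4,0],[0,0,6,0],[0,0,8,0],[0,0,9,0],[0,0,9,0]]'
```

```text
t: 17.2
ee_pos: [0.5441, 0.0653, 0.2684]
tcp_rot: [0.589, 0.808, -0.0, -0.0]
contact_force: [1.0, -1.7, -0.6]
width: 0.225
grip_force: 126.5
t: 17.7
ee_pos: [0.5441, 0.0653, 0.2595]
tcp_rot: [0.589, 0.808, -0.0, -0.0]
contact_force: [0.9, -1.8, -0.3]
width: 0.226
grip_force: 126.6
```

```bash
python3 -m jog '[[0,0,1,0],[0,0,2,0],[0,0,2.5,0],[0,0,2.5,0]]'; python3 - <<'E'
from h import *
c=capture("scene");P=pts(c);hs=cv2.cvtColor(c["image"],cv2.COLOR_RGB2HSV)
m=(abs(P[...,0]-.544)<.06)&(abs(P[...,1]-.064)<.06)&(P[...,2]>.15)&(P[...,2]<.26)&(hs[...,2]<80); q=P[m]
ax=np.array([np.cos(np.radians(107.8)),np.sin(np.radians(107.8))]); s=(q[:,:2]-[.544,.064])@ax
for lo,hi in((-.05,-.02),(.02,.05)): k=q[(s>lo)&(s<hi)]; print(len(k),np.percentile(k[:,2],[3,50,90,97]).round(4) if len(k) else "")
E
```

```text
t: 18.03
ee_pos: [0.5441, 0.0653, 0.2581]
tcp_rot: [0.589, 0.808, 0.0, 0.0]
contact_force: [-2.6, -1.7, 10.0]
width: 0.226
grip_force: 128.6
162 [0.1893 0.2105 0.2194 0.2206]
10 [0.2177 0.2188 0.2201 0.2204]
```

The bar's top reads 0.220 m, which is the home height, and the push has met a stop. I'll give one firm press, then let go.

```bash
python3 -m jog '[[0,0,1,0],[0,0,1.5,0],[0,0,1.5,0]]'; python3 -m jog '[[0,0,0,0],[0,0,0,0],[0,0,0,0],[0,0,0,0],[0,0,0,0]]' 0; python3 -m jog '[[0,0,-15,0],[0,0,-45,0],[0,0,-80,0],[0,0,-100,0],[0,0,-100,0]]'; python3 - <<'E'
from h import *
go(.4,-.05,.36)
E
```

```text
t: 18.33
ee_pos: [0.544, 0.0653, 0.258]
tcp_rot: [0.589, 0.808, 0.001, 0.001]
contact_force: [-6.4, -1.6, 21.2]
width: 0.227
grip_force: 130.3
t: 18.75
ee_pos: [0.5441, 0.0654, 0.2554]
tcp_rot: [0.589, 0.808, -0.0, -0.0]
contact_force: [0.9, 0.2, 0.1]
width: 0.915
grip_force: 0.0
t: 19.17
ee_pos: [0.545, 0.0654, 0.3601]
tcp_rot: [0.589, 0.808, 0.002, 0.003]
contact_force: [0.6, 0.5, 0.4]
width: 1.0
grip_force: 0.0
t 19.17 at [0.545  0.0654 0.3601] head 107.8 w 1.0 F [0.6 0.5 0.4] -> row [ -65.5 -173.4   -0.8] turn None
```

Now I'll back the arm away and check everything once more.

```bash
python3 -m jog '[[-12,-35,0,0],[-25,-70,0,0],[-38,-105,0,0],[-52,-140,0,0],[-65,-173,0,0],[-65,-173,0,0]]'|head -2; python3 - <<'E'
from h import *
c=capture("scene");P=pts(c);hs=cv2.cvtColor(c["image"],cv2.COLOR_RGB2HSV)
m=(abs(P[...,0]-.544)<.06)&(abs(P[...,1]-.064)<.06)&(P[...,2]>.205)&(P[...,2]<.26)&(hs[...,2]<80); q=P[m]
print(np.percentile(q[:,2],[50,90,97]).round(4))
m&=P[...,2]>.214; print(cv2.minAreaRect((P[m][:,:2]*1000).astype(np.float32)))
cv2.imwrite("pics/s7.png",cv2.resize(c["image"][140:480,100:500,::-1],None,fx=1.75,fy=1.75))
E
```

```text
t: 19.67
ee_pos: [0.3956, -0.0514, 0.3557]
[0.2144 0.2188 0.2193]
((554.083984375, 62.832557678222656), (15.415580749511719, 84.23951721191406), 9.040704727172852)
```

View pics/s7.png

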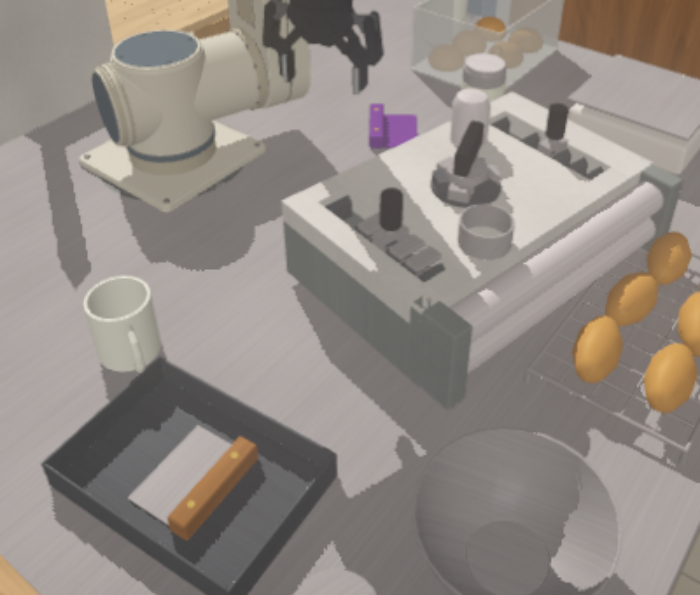

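The final picture shows the scraper flat in the tray at (195,480), the gap slide seated at (557,122), and the T-handle down and meshed at (468,165). The shaker, cutter and mug look undisturbed and the arm is clear.

```bash
python3 -c "
from rig import *
print(finish_job())"
```

```text
the job is handed in; nothing more can be done
None
```

The job is handed in at about 20 s on the robot's clock: the scraper is flat in the tray, the gap slide is seated in the x = +15 mm notch level with the reference slide, and the T-handle is turned to about 120° and pushed fully home.

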